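# Block the empty place in a carton of pipette-tip boxes

## Task

The low cardboard carton holds two blue pipette-tip boxes and has one place left empty, so its contents would slide about in transit. Of the three pink foam packing blocks on the worktop, take the middle-sized one, which just fills the empty place (the narrow one would leave a wide gap, the widest does not go in), and put it into that place, square with the carton and flat on its floor. Leave the two tip boxes standing in their places, and let go of the block.

Things in the scene. Friction and masses are not known exactly. Their poses are not given: they have to be found in the camera images.
- foam_fit_grip (a point): Grip point of the middle-sized foam block: pink rigid body 112 (its x) x 82 (y) x 50 mm, rounded underneath, 0.12 kg, with an upright grip fin on top, 64 mm long (x), 22 mm thick (y), its top 110 mm above the underside. The point is in the fin, 92 mm above the underside; pinch along y. Two wrong blocks, alike in colour, height and fin, are 112 x 40 and 112 x 114 mm; the three change places.
- gap_floor (a point): Centre of the carton's empty place, on its floor (4 mm above the worktop; a flat sheet of brown paper lies there). x: across the carton, 128 mm from wall to wall; y: along it, at least 95 mm free; z up. The block's x goes along this x, either way round. Carton: fixed brown cardboard, 138 x 295 mm, walls 50 mm high, three places 95 mm apart along y, any of which may be empty.
- tips_a_center (a point): Centre of one pipette-tip box (blue base, clear lid, shut), 91 x 122 x 62 mm (its x, y, z), standing loose in a place of the carton with its top 66 mm above the worktop. This point is 31 mm above its underside.
- tips_b_center (a point): Centre of the other pipette-tip box, the same in every way.

How it is judged:
By the outcome, as a careful person would: the job done as asked, in the order asked, and still so for the second after the job is handed in, with the robot touching nothing.
It also fails if it takes over 35 s, if anything falls off the work surface, if the arm or the gripper's body presses on something with over 40 N, if the wrist force passes 120 N, or if a joint passes its speed limit or range.

## Robot

A 7-joint arm with a two-finger parallel gripper is mounted at the origin on a cart in front of the work surface, level with it; the furniture and walls round the work are solid. World frame = base frame: x ahead of the robot, y to its left, z up, the work surface at z = 0. Lengths are in m, angles in rad, forces in N, time in s.
With the tool pointing down it reaches from about 0.4 to 0.85 m from the base axis. Payload 10.4 kg.
Tool frame: the origin (TCP) lies midway between the tips of the shut fingers; the grasp point (between the pads) lies 19 mm behind it; z points along the fingers, x is the direction in which the jaws open and shut, and the axes are right-handed (so a half turn about z gives the same grasp; the last joint's range is limited). The gripper opens to 87 mm and grips with 3 to 60 N. Pads are 19 mm wide; open, the fingers measure 117 mm over their backs; the gripper's body (75 mm by 190 mm) begins 51 mm behind the grasp point.
Start: joints at [1.142, 0.332, -0.065, 1.46, 0.022, 1.35, -0.088], TCP at [0.247, -0.574, 0.223] pointing down, gripper open.
Joint ranges: [-2.6, 2.6], [-0.5, 2.12], [-1.47, 1.34], [0.16, 2.42], [-1.27, 4.41], [0.06, 2.06], [-2.6, 2.6]. Speed limits (rad/s): [2.22, 2.22, 2.79, 2.79, 3.14, 3.14, 3.14].

## Interface

Orientations are given as a unit quaternion [x, y, z, w].
In Python, from bench import r gives the robot as it stands. The module is installed in compiled form; this text tells all that it offers.
- The arm moves only by the tool play_rows, never from a script. Its argument "commands" is a list of rows, each a list of 7 numbers: the shift along the world's x, y, z in cm, then the turn, a rotation vector about the world's x, y, z in rad, then the finger opening in cm, from 0 to 8.7. A call has 1 to 20 rows; each row shifts and turns the commanded pose from where the row before left it; what a row does not reach is not made up. A row lasts 1/8 s, in which the tool goes at most 62.5 mm and 10.7 degrees, less where a joint would pass 70% of its speed; a pose out of reach is approached as far as the arm can. A call is refused whole if a number of a shift passes 6.25 or a number of a turn 0.188, either way. A call with a gripper value outside its range is refused whole. The fingers move at their own pace and stop on an object; "grip_force" is the grip in N (left out, the last holds). Time passes only in rows, so rows that do not move let the fingers close. It gives the time, the measured TCP pose, the force and the opening at its end, in the units of the state.
- r.read_state(): the state, without advancing time (a new reading comes with each control period).
- r.camera(name): name is "scene" or "top" or "wrist"; returns a dict with "img" (480x640x3 uint8, red, green, blue), "K" (3x3 intrinsics, pixels), "camera_from_world" (4x4, takes a point from world to camera coordinates). Camera axes: x right, y down, z forward; pixel columns grow to the right and rows downward; lengths in m; the calibration is good to about 2 mm. A picture is of the moment at which its call begins. There is no depth.
- r.close_job(): hands the job in, once; it reports no verdict.
The state is a dict: "time": time; "joint_positions": joint angles; "joint_vel": joint speeds; "joint_torque": joint torques, N m; "ee_pos": TCP position; "eef_rot": TCP orientation; "ft_force": force on the tool from outside, world axes, zero at the start; "torque": the same for the moment, N m; "width": finger opening in m.
Only numpy, scipy, OpenCV 4.12 (cv2) and the standard library are available. Lean on these libraries where they do the work, as an engineer would, in place of code of your own. Each camera call takes 0.05 s, during which the arm holds its last target. There are 200 camera calls.

## Working session

There is one attempt and no reset: what is moved stays moved. The work goes in short steps, Python scripts to look and compute and a tool call to move; the robot and the scene stay as the last step left them, time stands still between calls to the robot, and variables do not carry over. Pictures are saved under pics/ and viewed, about 8 in all and at most 12, crops included, and the job is handed in when it is done.

Besides the shell and the picture viewer there is one more tool, called as name(argument=value, ...) on one line, values as JSON. play_rows: Moves the arm, as the interface text tells. Its arguments: {"type":"object","properties":{"commands":{"type":"array","items":{"type":"array","items":{"type":"number"}}},"grip_force":{"type":"number"}},"required":["commands"]}

```bash
mkdir -p pics
cat > h.py <<'E'
import numpy as np, cv2
from bench import r
def cam(n,f=None):
    c=r.camera(n)
    if f: cv2.imwrite('pics/'+f,c['img'][:,:,::-1])
    return c
def ray(c,uv,z):
    T=c['camera_from_world'];R=T[:3,:3];o=-R.T@T[:3,3]
    d=R.T@np.linalg.inv(c['K'])@np.array([uv[0],uv[1],1.])
    return o+d*(z-o[2])/d[2]
def proj(c,p):
    T=c['camera_from_world'];q=c['K']@(T[:3,:3]@np.array(p)+T[:3,3]);return q[:2]/q[2]
E
python3 - <<'E'
from h import *
c=cam('top','top1.png');T=c['camera_from_world'];print(-T[:3,:3].T@T[:3,3],c['K'][0,0],T[:3,:3].round(2))
hsv=cv2.cvtColor(c['img'],cv2.COLOR_RGB2HSV);print(hsv[240,320])
c=cam('scene','scene1.png')
s=r.read_state();print(s)
E
```

```text
[0.4877281  0.02155812 1.01250234] 438.07645864727965 [[ 0.02 -1.    0.01]
 [-1.   -0.02 -0.04]
 [ 0.04 -0.01 -1.  ]]
[ 30   9 172]
{'time': 0.1, 'joint_positions': array([ 1.14238062,  0.332822  , -0.06469945,  1.46083458,  0.02159626,
        1.34987333, -0.08850138]), 'joint_vel': array([ 0.00193603, -0.00100218, -0.00010187, -0.00295396, -0.00153806,
        0.00067322,  0.00168669]), 'joint_torque': array([ 2.24112031e-03, -6.24549150e+01,  2.54311605e-02, -3.90715742e+01,
       -6.13584928e-02,  3.66574118e-02,  7.84177860e-05]), 'ee_pos': array([ 0.24659945, -0.57393669,  0.22183603]), 'eef_rot': array([ 8.35099550e-01, -5.50098497e-01, -5.32059372e-04, -3.20290913e-04]), 'ft_force': array([-0.23417902,  1.05628098, -0.57310205]), 'torque': array([-0.02300419,  0.02056353,  0.01283667]), 'width': 0.08715525266104973}
```

View pics/top1.png

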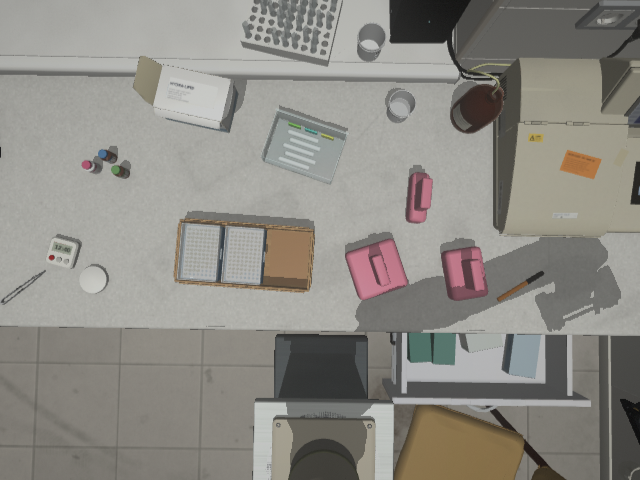

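View pics/scene1.png

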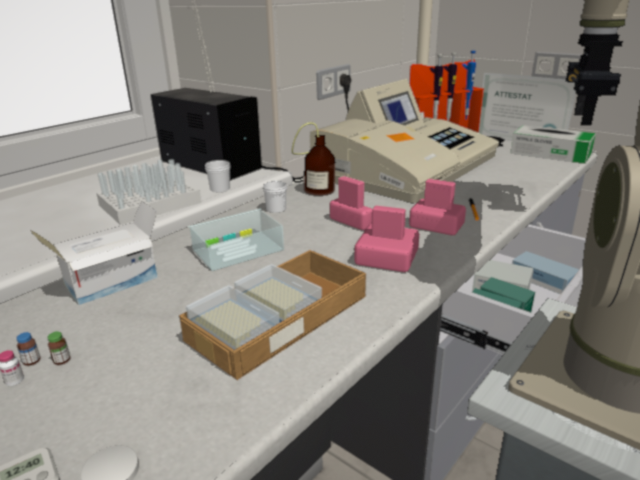

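The top view shows the blocks: narrow at (418,197), widest at (377,269), middle-sized at (465,273). The carton is at (245,255), and its empty place is the right end, at about (289,260).

Run:
```python
from h import *
c=cam('top');hsv=cv2.cvtColor(c['img'],cv2.COLOR_RGB2HSV)
def comps(m,z,amin):
    for k in cv2.findContours(m,cv2.RETR_EXTERNAL,cv2.CHAIN_APPROX_NONE)[0]:
        if cv2.contourArea(k)<amin: continue
        b=cv2.boxPoints(cv2.minAreaRect(k));P=np.array([ray(c,p,z)[:2] for p in b])
        e=P[1:]-P[:-1];print(b.round(0).tolist(),'ctr',P.mean(0).round(3),'L',np.linalg.norm(e,axis=1).round(3)[:2],'ang',np.degrees(np.arctan2(e[:,1],e[:,0])).round(1)[:2])
print('pink');comps(cv2.inRange(hsv,(165,70,60),(179,255,255)),.05,300)
print('brown');m=cv2.inRange(hsv,(8,80,50),(22,255,255));m[:,:150]=0;m[:210]=0;m[320:]=0;m[:,330:]=0
comps(cv2.morphologyEx(m,cv2.MORPH_CLOSE,np.ones((9,9))),.05,300)
x0,y0=160,190;a=cv2.resize(c['img'][200:310,165:325],None,fx=5,fy=5,interpolation=cv2.INTER_CUBIC)
b=cv2.resize(c['img'][230:310,430:500],None,fx=5,fy=5,interpolation=cv2.INTER_CUBIC)
cv2.imwrite('pics/cart.png',a[:,:,::-1])
```

```text
pink
[[440.0, 252.0], [479.0, 245.0], [488.0, 295.0], [449.0, 302.0]] ctr [ 0.45  -0.303] L [0.087 0.11 ] ang [ -78.8 -169.5]
[[344.0, 253.0], [392.0, 237.0], [408.0, 285.0], [360.0, 301.0]] ctr [ 0.456 -0.109] L [0.113 0.11 ] ang [ -70.6 -160.9]
[[407.0, 221.0], [412.0, 172.0], [433.0, 174.0], [427.0, 223.0]] ctr [ 0.615 -0.204] L [0.111 0.047] ang [ -6.2 -95.7]
brown
[[173.0, 282.0], [178.0, 217.0], [315.0, 228.0], [310.0, 293.0]] ctr [0.482 0.181] L [0.142 0.302] ang [ -2.5 -93.3]
```

View pics/cart.png

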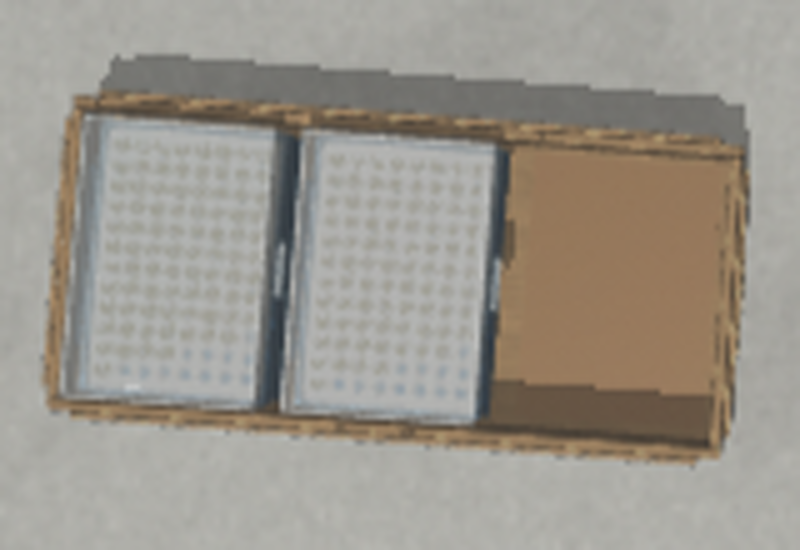

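The crop shows the empty place clear, spanning crop x 490–740, with the carton rim corners at crop (78,95), (747,142), (720,462) and (48,408). Next I go above the block.

play_rows(commands=[[1.7,2.25,0.2,0,0,-0.018,6],[1.7,2.25,0.2,0,0,-0.018,6],[1.7,2.25,0.2,0,0,-0.018,6],[1.7,2.25,0.2,0,0,-0.018,6],[1.7,2.25,0.2,0,0,-0.018,6],[1.7,2.25,0.2,0,0,-0.018,6],[1.7,2.25,0.2,0,0,-0.018,6],[1.7,2.25,0.2,0,0,-0.018,6],[1.7,2.25,0.2,0,0,-0.018,6],[1.7,2.25,0.2,0,0,-0.018,6],[1.7,2.25,0.2,0,0,-0.018,6],[1.7,2.25,0.2,0,0,-0.018,6],[0,0,0,0,0,0,6],[0,0,0,0,0,0,6],[0,0,0,0,0,0,6]])

```text
time: 2.02
ee_pos: [0.45, -0.3052, 0.2464]
eef_rot: [0.77, -0.638, -0.0, 0.0]
ft_force: [-0.3, -0.2, -0.4]
width: 0.0602
```

Run:
```python
from h import *
c=cam('wrist','w1.png');s=r.read_state();print(s['ee_pos'],s['eef_rot'],s['time'])
T=c['camera_from_world'];print(-T[:3,:3].T@T[:3,3])
t=cam('top')
P=np.array([ray(t,(165+u/5-.4,200+v/5-.4),.05)[:2] for u,v in [(78,95),(747,142),(720,462),(48,408)]])
print(P.round(3),P.mean(0));e=np.roll(P,-1,0)-P;print(np.degrees(np.arctan2(e[:,1],e[:,0])).round(1),np.linalg.norm(e,axis=1).round(3))
```

```text
[ 0.45012327 -0.30510205  0.24644618] [ 7.70462920e-01 -6.37484794e-01 -5.20206080e-05  1.55203601e-04] 2.075
[ 0.51593846 -0.29314689  0.40899563]
[[0.559 0.323]
 [0.543 0.029]
 [0.403 0.038]
 [0.422 0.332]] [0.48164149 0.18066   ]
[-93.  176.2  86.4  -3.7] [0.295 0.141 0.294 0.137]
```

View pics/w1.png

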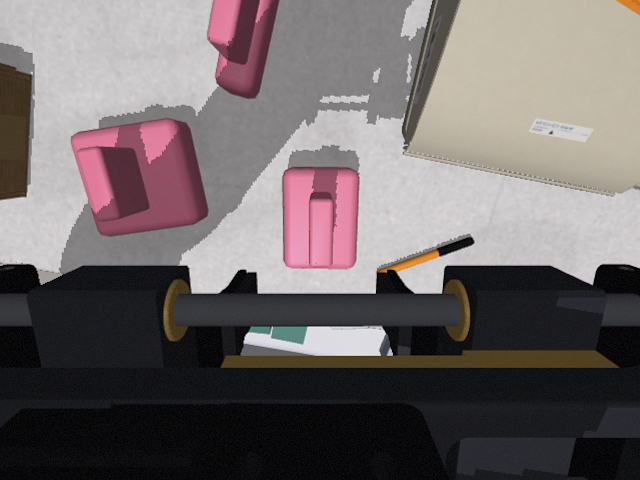

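The wrist view shows the block at u 283–358, v 167–268, with the fin top at about u 310–332, v 195–265. It is aligned with the tool.

Run:
```python
from h import *
c=cam('wrist')
for n,z,L in [('body',.04,[(284,185),(357,185),(284,255),(357,255),(320,168),(320,268)]),('fin',.11,[(310,200),(332,200),(310,262),(333,262),(321,194),(321,266)])]:
    P=np.array([ray(c,p,z)[:2] for p in L]);print(n,P.round(3).tolist(),P.mean(0).round(4))
img=c['img'];crop=cv2.resize(img[160:275,270:370],None,fx=5,fy=5,interpolation=cv2.INTER_CUBIC);cv2.imwrite('pics/w1c.png',crop[:,:,::-1])
m=cv2.inRange(cv2.cvtColor(img,cv2.COLOR_RGB2HSV),(160,60,60),(179,255,255))
for v in (190,210,230,250): 
    q=np.where(m[v,260:380])[0]+260;print(v,q.min(),q.max())
```

```text
body [[0.479, -0.265], [0.493, -0.341], [0.402, -0.278], [0.417, -0.358], [0.504, -0.299], [0.394, -0.32]] [ 0.4482 -0.3102]
fin [[0.477, -0.295], [0.481, -0.313], [0.421, -0.305], [0.425, -0.326], [0.484, -0.303], [0.42, -0.316]] [ 0.4515 -0.3095]
190 283 358
210 283 357
230 284 356
250 284 355
```

View pics/w1c.png

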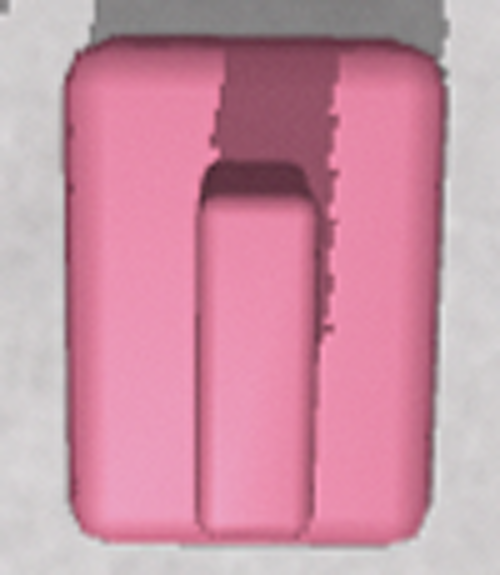

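The tool is aligned in yaw. The fin is centred near (0.450, -0.3095), so I shift y by -0.4 cm, descend and grip.

play_rows(commands=[[0,-0.4,-1.7,0,0,0,6],[0,0,-2.2,0,0,0,6],[0,0,-2.2,0,0,0,6],[0,0,-2.2,0,0,0,6],[0,0,-2.2,0,0,0,6],[0,0,-2.2,0,0,0,6],[0,0,-2.2,0,0,0,6],[0,0,-1.6,0,0,0,6],[0,0,-0.8,0,0,0,6],[0,0,0,0,0,0,6],[0,0,0,0,0,0,6],[0,0,0,0,0,0,1],[0,0,0,0,0,0,1],[0,0,0,0,0,0,1],[0,0,0,0,0,0,1],[0,0,0,0,0,0,1],[0,0,0,0,0,0,1]], grip_force=20)

```text
time: 4.3
ee_pos: [0.4507, -0.3082, 0.0735]
eef_rot: [0.771, -0.637, -0.0, 0.0]
ft_force: [1.0, -0.5, -0.4]
width: 0.0219
```

play_rows(commands=[[0,0,1.0,0,0,0,1],[0,0,2.2,0,0,0,1],[0,0,2.2,0,0,0,1],[0,0,2.2,0,0,0,1],[0,0,2.2,0,0,0,1],[0,0,2.2,0,0,0,1],[0,0,2.0,0,0,0,1],[0.1,1.6,0,0,0,-0.02,1],[0.2,3.3,0,0,0,-0.02,1],[0.2,3.3,0,0,0,-0.02,1],[0.2,3.3,0,0,0,-0.02,1],[0.2,3.3,0,0,0,-0.02,1],[0.2,3.5,0,0,0,-0.02,1],[0.2,3.5,0,0,0,-0.02,1],[0.2,3.5,0,0,0,-0.02,1],[0.2,3.5,0,0,0,-0.02,1],[0.2,3.5,0,0,0,-0.02,1],[0.2,3.5,0,0,0,-0.02,1],[0.3,2.0,0,0,0,-0.02,1],[0.15,1.6,0,0,0,-0.006,1]])

```text
time: 6.8
ee_pos: [0.4762, 0.0869, 0.2143]
eef_rot: [-0.687, 0.726, -0.0, 0.0]
ft_force: [0.1, 0.2, -0.6]
width: 0.0217
```

play_rows(commands=[[0,0,-2,0,0,0,1],[0,0,-2,0,0,0,1],[0,0,-2,0,0,0,1],[0,0,0,0,0,0,1],[0,0,0,0,0,0,1]])

```text
time: 7.42
ee_pos: [0.4767, 0.0859, 0.1547]
eef_rot: [-0.687, 0.727, -0.0, 0.0]
ft_force: [0.1, 0.0, -0.3]
width: 0.0217
```

Run:
```python
from h import *
c=cam('wrist','w2.png');s=r.read_state();q=s['eef_rot'];print(s['ee_pos'],q,s['time'],np.degrees(2*np.arctan2(q[1],q[0])))
```

```text
[0.4768217  0.08587628 0.15477349] [-6.86951639e-01  7.26702708e-01 -5.63801850e-04  5.48656201e-04] 7.475 266.77860649558534
```

View pics/w2.png

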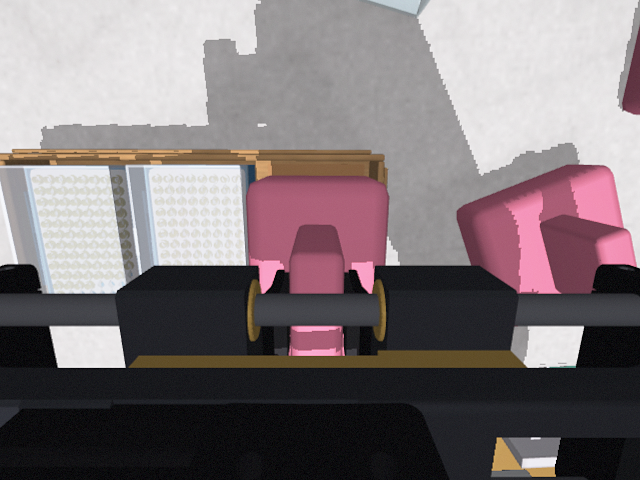

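The wrist view shows the held block square to the carton, with rim corner at (384,154) and the tip box's blue edge at about (254,166).

Run:
```python
from h import *
c=cam('wrist');a=np.radians(-3.2);X=np.array([np.cos(a),np.sin(a)]);Y=np.array([-np.sin(a),np.cos(a)]);o=np.array([.4768,.0859])
for n,p,z in [('rim corner outer',(384,154),.05),('wall R end',(384,175),.05),('tip right lid',(247,168),.066),('tip right lid lower',(246,250),.066),('tip blue right',(256,168),.045),('block L',(248,195),.13),('block R',(388,195),.13),('block +x',(318,177),.125),('inner +x rim',(320,161),.05),('outer +x rim',(320,151),.05)]:
    w=ray(c,p,z)[:2];print(n,w.round(4),'rel xy mm',((w-o)@X*1e3).round(1),((w-o)@Y*1e3).round(1))
cv2.imwrite('pics/w2c.png',cv2.resize(c['img'][145:275,235:400],None,fx=4.5,fy=4.5,interpolation=cv2.INTER_CUBIC)[:,:,::-1])
```

```text
rim corner outer [0.5416 0.0305] rel xy mm 67.8 -51.7
wall R end [0.5259 0.0307] rel xy mm 52.1 -52.4
tip right lid [0.5375 0.1322] rel xy mm 58.0 49.6
tip right lid lower [0.4765 0.1394] rel xy mm -3.3 53.4
tip blue right [0.5366 0.1294] rel xy mm 57.3 46.7
block L [0.5246 0.1203] rel xy mm 45.8 37.0
block R [0.5203 0.0439] rel xy mm 45.8 -39.6
block +x [0.5318 0.0815] rel xy mm 55.2 -1.3
inner +x rim [0.5392 0.0793] rel xy mm 62.6 -3.1
outer +x rim [0.5465 0.0789] rel xy mm 70.0 -3.1
```

View pics/w2c.png

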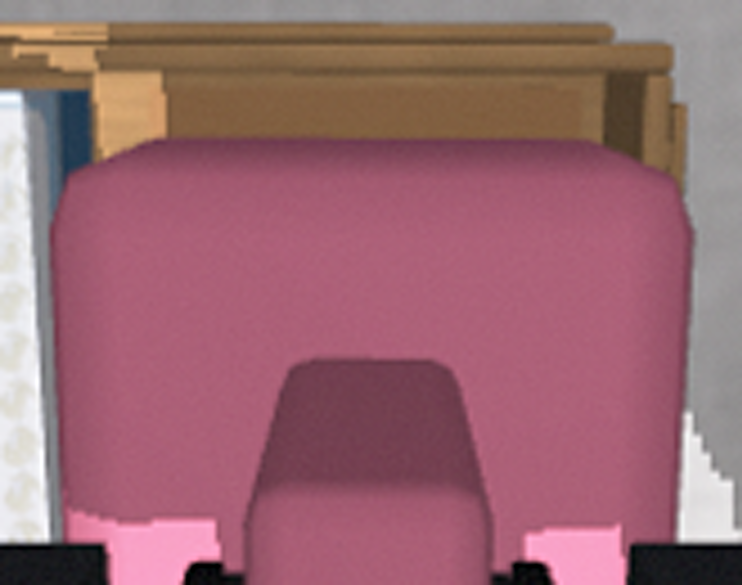

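The block is within about 1 mm of the gap centre, so I descend with a +0.1 cm y shift.

play_rows(commands=[[0,0.1,-1,0,0,0,1],[0,0,-1,0,0,0,1],[0,0,-1,0,0,0,1],[0,0,-1,0,0,0,1],[0,0,-1,0,0,0,1],[0,0,-1,0,0,0,1],[0,0,-0.7,0,0,0,1],[0,0,-0.3,0,0,0,1],[0,0,-0.3,0,0,0,1],[0,0,-0.2,0,0,0,1],[0,0,0,0,0,0,1],[0,0,0,0,0,0,1]])

```text
time: 9.02
ee_pos: [0.4764, 0.0868, 0.0787]
eef_rot: [-0.687, 0.727, -0.0, 0.0]
ft_force: [-0.4, -0.3, 0.2]
width: 0.0219
```

play_rows(commands=[[0,0,-0.1,0,0,0,1],[0,0,-0.1,0,0,0,1],[0,0,0,0,0,0,1],[0,0,0,0,0,0,1]])

```text
time: 9.52
ee_pos: [0.4766, 0.0864, 0.0773]
eef_rot: [-0.687, 0.727, -0.0, -0.0]
ft_force: [-3.4, -2.1, 7.9]
width: 0.0219
```

Contact is about 8 N at the expected height (0.0773 m), so the block is on the floor. I release and rise.

play_rows(commands=[[0,0,0,0,0,0,3],[0,0,0,0,0,0,4],[0,0,0,0,0,0,5],[0,0,0,0,0,0,5],[0,0,0,0,0,0,5],[0,0,1,0,0,0,5],[0,0,2,0,0,0,5],[0,0,3,0,0,0,5],[0,0,3,0,0,0,5],[0,0,3,0,0,0,5],[0,0,3,0,0,0,5],[0,-4,0,0,0,0,5],[0,-4,0,0,0,0,5],[0,-4,0,0,0,0,5],[0,-4,0,0,0,0,5],[0,-4,0,0,0,0,5],[0,-4,0,0,0,0,5],[0,-4,0,0,0,0,5],[0,0,0,0,0,0,5]])

```text
time: 11.9
ee_pos: [0.4756, -0.1964, 0.2269]
eef_rot: [-0.685, 0.728, -0.0, -0.0]
ft_force: [1.2, 0.6, 0.9]
width: 0.0503
```

Run:
```python
from h import *
t=cam('top');s=cam('scene')
a=cv2.resize(t['img'][205:305,165:325],(800,500),interpolation=cv2.INTER_CUBIC)
cv2.imwrite('pics/f1.png',a[:,:,::-1])
b=cv2.resize(s['img'][220:380,170:390],None,fx=3.5,fy=3.5,interpolation=cv2.INTER_CUBIC);cv2.imwrite('pics/f2.png',b[:,:,::-1])
```

```text
(no output)
```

View pics/f1.png

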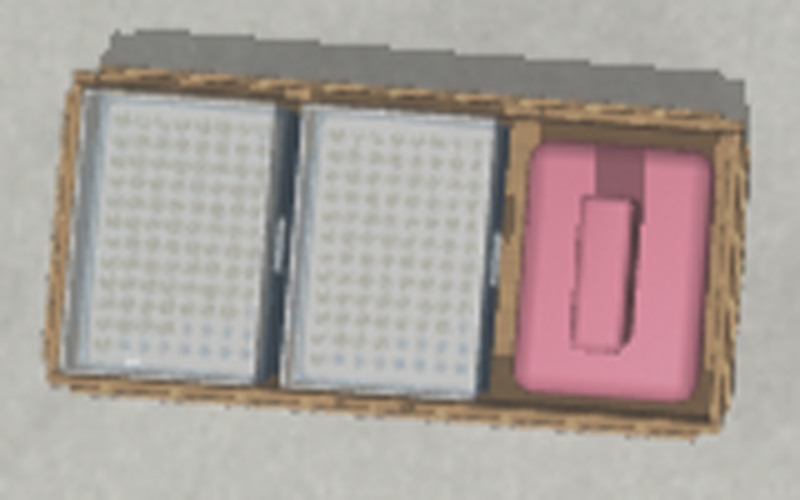

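View pics/f2.png

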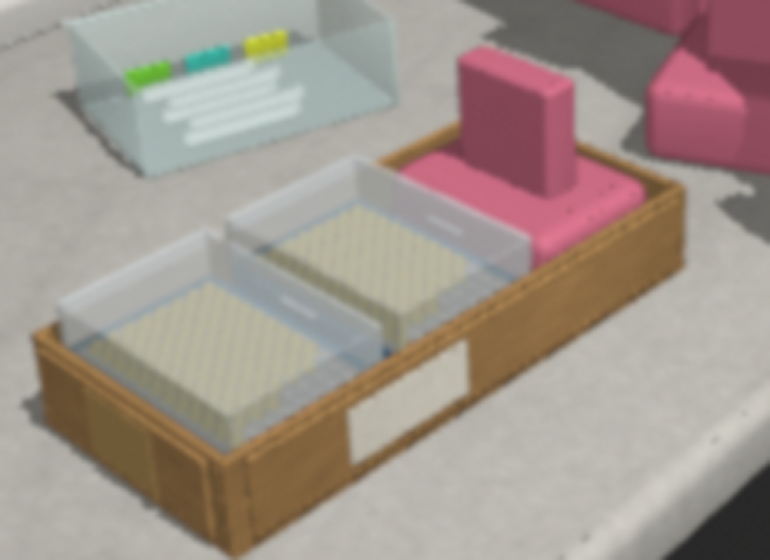

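The top view shows the block square in its place (x 515–710), clear all round, with both tip boxes where they were. The scene view shows it level with the rim.

```bash
python3 -c "
from bench import r
s=r.read_state();print(s['time'],s['ft_force'],s['joint_vel'].round(3));print(r.close_job())"
```

```text
12.0 [0.68449287 0.50244089 0.11241909] [-0.016 -0.006 -0.021  0.008 -0.    -0.001 -0.005]
the job is handed in; nothing more can be done
None
```

The middle-sized foam block is in the carton's empty place, released, and the job is handed in at 12.0 s of the 35 s allowed.

- **What I did:** I picked the block up by its fin, turned it about 14° to line up with the carton and lowered it into the empty place. It met the floor at about 8 N at the expected height. I then opened the fingers, rose and moved the gripper clear.
- **Last checks:** The final top and scene views show the block square and level, with clearance all round. Both tip boxes are in their places and the gripper is touching nothing.
- **Limits of the checks:** I judged the final squareness and flatness by eye from the pictures, not by measurement. No check failed or disagreed.

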